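# Tuck the sill strip under the shutter's lapped blade and hold it down for riveting

### The arm

A 6-joint arm with a two-finger parallel gripper is mounted at the origin on a cart in front of the work surface, level with it; the furniture and walls round the work are solid. World frame = base frame: x ahead of the robot, y to its left, z up, the work surface at z = 0. Lengths are in m, angles in degrees, forces in N, time in s.
With the tool pointing down it reaches from about 0.35 to 0.875 m from the base axis. Payload 4.2 kg.
Tool frame: the origin (TCP) lies midway between the tips of the shut fingers; the grasp point (between the pads) lies 19 mm behind it; z points along the fingers, y is the line along which they close (so a half turn about z gives the same grasp; the last joint's range is limited). The gripper opens to 87 mm and grips with 3 to 60 N. Pads are 19 mm wide; open, the fingers measure 117 mm over their backs; the gripper's body (75 mm by 190 mm) begins 51 mm behind the grasp point.
Start: joints at [-61.845, 22.042, 0.453, 0, -68.411, -14.817], TCP at [0.144, -0.608, 0.202] pointing down, gripper open.
Joint ranges: [-179.83, 179.83], [-69.29, 118.12], [-61.27, 80.66], [-181.25, 117.63], [-171.15, -9.14], [-177.46, 177.46]. Speed limits (degrees/s): [159.86, 159.86, 180, 180, 180, 180].

### API

Orientations are given as a 3x3 rotation matrix whose columns are the frame's x, y, z axes.
In Python, from station import r, cams gives the robot as it stands.
- The arm moves only by the tool play_rows, never from a script. Its argument "commands" is text: rows parted by semicolons, each of 6 numbers parted by spaces: the shift along the world's x, y, z normalised to -1 to 1, where 1 is 30 mm, then the turn, a rotation vector about the world's x, y, z normalised to -1 to 1, where 1 is 0.15 rad. A call has 1 to 20 rows; each row shifts and turns the commanded pose from where the row before left it; what a row does not reach is not made up. A row lasts 1/10 s, in which the tool goes at most 50 mm and 8.59 degrees, less where a joint would pass 70% of its speed; a pose out of reach is approached as far as the arm can. A call with a number of a shift or a turn outside -1 to 1 is refused whole. A call with a gripper value outside its range is refused whole. "grip" is the finger opening in mm, from 0 to 87, set as the call begins (left out, the last holds). The fingers move at their own pace and stop on an object; the grip force is fixed at half the most. Time passes only in rows, so rows that do not move let the fingers close. It gives the time, the measured TCP pose, the force, the opening and the grip force at its end, in the units of the state.
- r.sense(): the state, without advancing time (a new reading comes with each control period).
- cams.capture(name): name is "scene" or "side" or "wrist"; returns (picture, depth): 420x560x3 uint8, blue, green, red; 420x560 float32, m along the optical axis (not along the pixel's ray), 0 where there is no reading.
- cams.camera_info(name): a dict with "mtx" (3x3 intrinsics, pixels), "k1" (the pictures are not rectified: a ray, as slopes to the right and down, at radius r is drawn at 1 + k1 r^2 times it, then the intrinsics apply), "R" (3x3) and "t" (3): a world point X has camera coordinates R X + t. Camera axes: x right, y down, z forward; pixel columns grow to the right and rows downward; lengths in m; the calibration is good to about 2 mm. A picture is of the moment at which its call begins: read the wrist's pose just before it. camera_info takes no time and is no camera call; for the wrist camera it gives the pose at the moment of the call.
- r.finish_job(): hands the job in; it is judged then, once.
The state is a dict: "time_s": time; "joints": joint angles; "joint_velocities": joint speeds; "effort": joint torques, N m; "tcp_pos": TCP position; "ee_rot": TCP orientation; "wrist_force": force on the tool from outside, world axes, zero at the start; "moment": the same for the moment, N m; "gripper_width": opening from 0.0 (shut) to 1.0 (fully open); "gripper_force": force on a finger pad.
Only numpy, scipy, OpenCV 4.12 (cv2) and the standard library are available. Lean on these libraries where they do the work, as an engineer would, in place of code of your own. Each camera call takes 0.05 s, during which the arm holds its last target. There are 200 camera calls.

### The job

A blue louvre shutter lies face up on the bench and lacks its sill strip. Pick up the loose blue strip by its upstand, slide its thin front edge under the lapped lower blade until it is fully home against the stop behind, without lifting the blade, and press the strip down flat on the sill against the springy black seal. Finish while you still hold it pressed flat, ready for riveting, and leave the blade and the parts standing around as they are.

Things in the scene. Friction and masses are not known exactly. Their poses are not given: they have to be found in the camera images.
- shutter: Blue shutter frame, 190 (x) by 176 (y) by 42 mm high (so the side channels), fixed. Origin: centre of its underside on the bench. +x: the way the strip is pushed in, from open sill to top rail; z up. Side channels leave y = -74 to +74 mm free. Flat seat 20 mm above the bench from x = -95 (open front end) to -10 mm, where a stop rail 7.5 mm higher ends it. The blade roofs the seat from x = -35 mm on, 10 mm above it.
- seat_home (a point): Point on the sill seat, at its stop end: x = -11, y = 0, z = 20 mm in the shutter's frame, with the shutter's axes. The middle of the strip's front edge belongs here.
- blade (a joint): Lower lapped blade, a pale silver-white panel 142 mm wide and 65 mm long, 0.12 kg, on a hinge along its far edge; it rests on stops by its weight alone. Angle in rad: 0 at rest, positive is lifted (0.1 rad raises its free edge by 6.5 mm).
- blade_edge (a point): Middle of the blade's free edge, at its underside: x = -35, y = 0, z = 30 mm in the shutter's frame while the blade rests.
- seal (a joint): Black rubber seal bar across the seat, x = -84.5 to -73.5 mm in the shutter's frame, 140 mm long, on springs. Value: how far it is pushed down (m). At 0 its top stands 4 mm above the seat and it pushes up with 3 N; at 0.004 it is level with the seat, as when the strip lies flat, and pushes with 9 N; it can go down 6 mm. The strip's weight alone does not press it down.
- strip: Loose blue sill strip, 0.22 kg: flat leaf 80 mm wide (its x) by 136 mm long (its y), 4 mm thick (2.5 mm in the foremost 10 mm), with a hollow upstand along y, 10 mm thick, to 40 mm above the underside. Origin: centre of the underside; x points to the thin front edge, z up. It starts flat on the bench, upstand up.
- strip_grip (a point): Grasp point on the strip: middle of its upstand, 26 mm above the underside (22 mm above the leaf's top), 67 mm behind the front edge, 13 mm ahead of the back edge; same axes as the strip. Grasp across the 10 mm thickness (the strip's x), from above.
- strip_nose (a point): Middle of the strip's thin front edge, at the underside, same axes: 67 mm ahead of strip_grip in x and 26 mm below it.
- part_carton: Small mid-brown carton, 61 x 63 x 50 mm, near the front edge of the bench; origin at the centre of its underside. To be left alone.
- part_carton_k: Small dark brown carton, 64 x 78 x 44 mm, near the front edge of the bench; origin at the centre of its underside. To be left alone.
- part_box_blue: Small blue box, 56 x 76 x 62 mm; origin at the centre of its underside. To be left alone.

How it is judged (in metres and radians):
On the way, in this order (a step that is already met when the one before it is completed fails the run):
1. the strip is picked up clear of the bench and the sill (height (world z) of strip_grip above 0.08 m), for 0.1 s.
2. the strip's front edge is at least 10 mm under the blade, below it and between the side channels (x of strip_nose in the frame of shutter above -0.025 m and z of strip_nose in the frame of shutter between 0.015 and 0.03 m and y of strip_nose in the frame of shutter between -0.015 and 0.015 m and value of joint blade below 0.1 rad), for 0.1 s.
At the end, for the whole second after the job is handed in: Strip front edge within 4.5 mm of the stop under the resting blade (within 0.03 rad), centred to 8 mm, square to 0.05 rad, flat on the seat (tilt under 0.03 rad, seal pressed down 3 mm or more), still, and held by the fingers with more than 2 N (x of strip_nose in the frame of shutter above -0.0145 m and y of strip_nose in the frame of shutter between -0.008 and 0.008 m and angle between the x axis of strip and the x axis of shutter, either way round below 0.05 rad and angle between strip's own z axis and vertical below 0.03 rad and z of strip_nose in the frame of shutter between 0.0175 and 0.0225 m and value of joint seal above 0.003 m and value of joint blade below 0.03 rad and contact force between the fingers and strip above 2 N and linear speed of strip below 0.01 m/s); the arm keeps its last pose, push and grip.
It fails at once if the blade is lifted by more than 0.1 rad (6.5 mm at its free edge) (value of joint blade above 0.1 rad).
It fails at once if the dark brown carton is moved by more than 20 mm or tipped (distance of part_carton_k from where it was at the start of the episode above 0.02 m or angle between part_carton_k's own z axis and vertical above 0.3 rad).
It fails at once if the brown carton is moved by more than 20 mm or tipped (distance of part_carton from where it was at the start of the episode above 0.02 m or angle between part_carton's own z axis and vertical above 0.3 rad).
It fails at once if the blue box is moved by more than 20 mm or tipped (distance of part_box_blue from where it was at the start of the episode above 0.02 m or angle between part_box_blue's own z axis and vertical above 0.3 rad).
It also fails if it takes over 45 s, if anything falls off the work surface, if the arm or the gripper's body presses on something with over 40 N, if the wrist force passes 120 N, or if a joint passes its speed limit or range.

## Working session

There is one attempt and no reset: what is moved stays moved. The work goes in short steps, Python scripts to look and compute and a tool call to move; the robot and the scene stay as the last step left them, time stands still between calls to the robot, and variables do not carry over. Pictures are saved under pics/ and viewed, at most 10 in all, crops included, and the job is handed in when it is done.

Besides the shell and the picture viewer there is one more tool, called in YAML: its name, and indented under it one key for each argument. play_rows: Moves the arm, as the interface text tells. Scaled input: -1 to 1 covers 30 mm each way for a shift and 0.15 rad each way for a turn. Its arguments: {"type":"object","properties":{"commands":{"type":"string"},"grip":{"type":"number"}},"required":["commands"]}

```bash
mkdir -p pics; ls; cat > h.py <<'E'
import numpy as np, cv2
from station import r, cams
def cap(n, save=None):
    i=cams.camera_info(n); p,d=cams.capture(n)
    if save: cv2.imwrite('pics/'+save,p)
    return p,d,i
def world(d,i):
    K=np.array(i['mtx']);h,w=d.shape
    uv=np.stack(np.meshgrid(np.arange(w),np.arange(h)),-1).reshape(-1,1,2).astype(float)
    n=cv2.undistortPoints(uv,K,np.array([i['k1'],0,0,0.])).reshape(h,w,2)
    c=np.dstack([n,np.ones((h,w))])*d[...,None]
    return (c-np.array(i['t']))@np.array(i['R'])
def pix(X,i):
    R=np.array(i['R'])
    return cv2.projectPoints(np.atleast_2d(X).astype(float),cv2.Rodrigues(R)[0],np.array(i['t']),np.array(i['mtx']),np.array([i['k1'],0,0,0.]))[0].reshape(-1,2)
E
python3 - <<'E'
from h import *
a=[]
for n in ['scene','side']:
    p,d,i=cap(n); W=world(d,i); np.savez('pics/'+n+'.npz',p=p,W=W,d=d); a.append(p)
    print(n,np.round(-np.array(i['R']).T@i['t'],3), np.round(np.array(i['R'])[2],2))
cv2.imwrite('pics/a.png',a[0]);cv2.imwrite('pics/b.png',a[1])
print(r.sense())
E
```

```text
pics
scene [-0.126  0.585  0.64 ] [ 0.62 -0.53 -0.57]
side [0.422 1.088 0.938] [ 0.06 -0.76 -0.65]
{'time_s': 0.1, 'joints': array([-6.18455848e+01,  2.20860071e+01,  3.87128069e-01, -2.61208168e-02,
       -6.84118728e+01, -1.48169636e+01]), 'joint_velocities': array([ 0.01922967, -0.03094437,  0.18462614,  0.21524088,  0.01180224,
       -0.01669452]), 'effort': array([-6.65953326e-05, -3.91690779e+01,  1.87935805e+01,  4.23188031e+00,
        1.35081861e-02, -6.91335185e-05]), 'tcp_pos': array([ 0.14406346, -0.60756482,  0.20106735]), 'ee_rot': array([[-9.73067045e-01, -2.30521663e-01, -5.38303899e-04],
       [-2.30522276e-01,  9.73065185e-01,  1.90426382e-03],
       [ 8.48307211e-05,  1.97706741e-03, -9.99998042e-01]]), 'wrist_force': array([ 0.40178331, -0.56155178, -0.31686125]), 'moment': array([-0.01210268,  0.02258868, -0.01833405]), 'gripper_force': 0.0, 'gripper_width': 0.9959995613692886}
```

View pics/a.png

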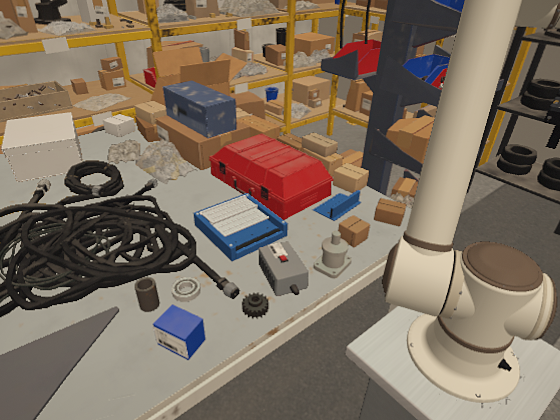

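View pics/b.png

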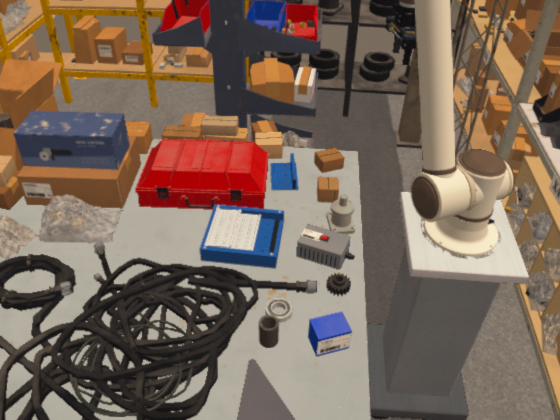

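The strip lies beside the red case (scene ≈(340,205), side ≈(285,177)). The shutter is at scene (242,226), side (243,236), with its seal at the end towards the robot.

```bash
python3 - <<'E'
from h import *
for n,boxes in [('scene',{'shut':(190,185,292,262),'strip':(312,185,364,222)}),('side',{'shut':(198,202,288,270),'strip':(268,150,302,192)})]:
    z=np.load(f'pics/{n}.npz');p,W=z['p'],z['W']
    hsv=cv2.cvtColor(p,cv2.COLOR_BGR2HSV)
    blue=cv2.inRange(hsv,(98,120,50),(118,255,255))>0
    for k,(a,b,c,d) in boxes.items():
        m=np.zeros_like(blue);m[b:d,a:c]=blue[b:d,a:c]
        P=W[m]
        print(n,k,m.sum(),'z hist',np.histogram(P[:,2],np.arange(-.01,.06,.005))[0])
        for lo,hi in ([(.037,.047),(.015,.025)] if k=='shut' else [(-.002,.009),(.03,.045)]):
            Q=P[(P[:,2]>lo)&(P[:,2]<hi)]
            if len(Q)<5: continue
            rc=cv2.minAreaRect(Q[:,:2].astype(np.float32)*1000)
            print(lo,len(Q),np.round(rc[0],1),np.round(rc[1],1),round(rc[2],1),'z',np.median(Q[:,2]).round(4),'\n',cv2.boxPoints(rc).round(0).tolist())
    c=[(190,180,370,265),(195,145,345,275)][n=='side']
    cv2.imwrite(f'pics/c_{n}.png',cv2.resize(p[c[1]:c[3],c[0]:c[2]],None,fx=4,fy=4,interpolation=3))
E
```

```text
scene shut 1935 z hist [  0   0  51 135 136 361 567  92 101 116 360   3   0]
0.037 437 [580.1 104.3] [176.3 191.7] 88.2 z 0.0421 
 [[481.0, 19.0], [673.0, 13.0], [679.0, 189.0], [487.0, 195.0]]
0.015 928 [576.7 107.5] [169.7 188.1] 88.4 z 0.0204 
 [[480.0, 25.0], [668.0, 20.0], [673.0, 190.0], [485.0, 195.0]]
scene strip 679 z hist [  0   0 232 151  37  37  33  35  32  64  55   0   0]
-0.002 377 [ 497.1 -190.4] [ 78.6 135.1] 6.8 z 0.0045 
 [[450.0, -128.0], [466.0, -262.0], [544.0, -253.0], [528.0, -119.0]]
0.03 151 [ 470.  -191.3] [ 12.6 131.7] 5.6 z 0.0388 
 [[457.0, -126.0], [470.0, -257.0], [483.0, -256.0], [470.0, -125.0]]
side shut 2102 z hist [  0   0   2  62 130 357 504 156 138 188 498  57   0]
0.037 679 [582.  105.5] [182.9 189.6] 88.5 z 0.0421 
 [[485.0, 17.0], [674.0, 12.0], [679.0, 195.0], [490.0, 199.0]]
0.015 861 [580.9 111.7] [171.3 186.5] 88.1 z 0.0205 
 [[485.0, 29.0], [671.0, 23.0], [677.0, 194.0], [490.0, 200.0]]
side strip 672 z hist [  0   9 287 249   9   5   6   8   7  34  54   3   0]
-0.002 529 [ 500.9 -192.9] [ 76.7 140.1] 7.3 z 0.0047 
 [[454.0, -128.0], [472.0, -267.0], [548.0, -257.0], [530.0, -119.0]]
0.03 95 [ 474.3 -190.1] [ 10.1 139.1] 6.6 z 0.0405 
 [[461.0, -122.0], [477.0, -260.0], [487.0, -259.0], [471.0, -120.0]]
```

View pics/c_scene.png

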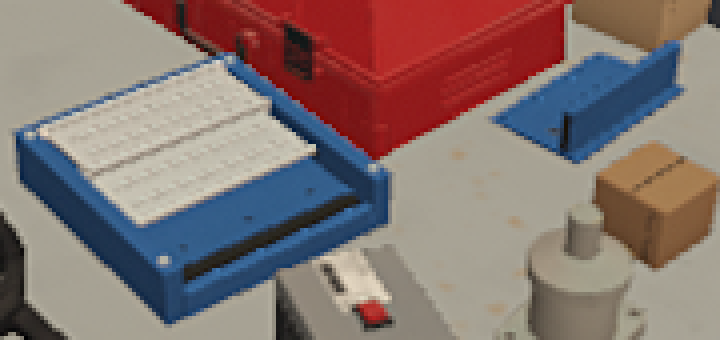

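View pics/c_side.png

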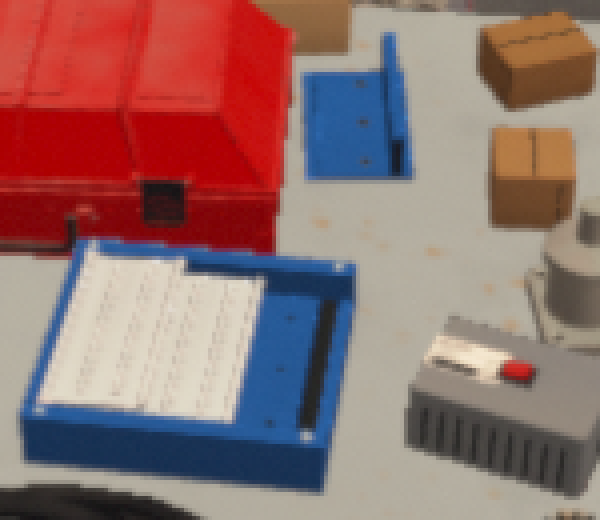

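The shutter centre is about (581,105) mm with yaw −1.7°. The strip centre is about (499,−191) with yaw +6.9° and its upstand on the robot side, so the grip point is about (472,−194). I'll hover over it, turned +83.5°.

play_rows:
  commands: "0.4 0.5 0 0 0 0.4; 0.7 0.9 0 0 0 0.7;0.7 0.9 0 0 0 0.7;0.7 0.9 0 0 0 0.7;0.7 0.9 0 0 0 0.7;0.7 0.9 0 0 0 0.7;0.7 0.9 0 0 0 0.7;0.7 0.9 0 0 0 0.7;0.7 0.9 0 0 0 0.7;0.7 0.9 0 0 0 0.7;0.7 0.9 0 0 0 0.7;0.7 0.9 0 0 0 0.7;0.7 0.9 0 0 0 0.7;0.7 0.9 0 0 0 0.62;0.7 0.9 0 0 0 0;0.7 0.7 0 0 0 0;0.03 0 0 0 0 0;0 0 0 0 0 0;0 0 0 0 0 0"
  grip: 60

```text
time_s: 2.0
tcp_pos: [0.4713, -0.1945, 0.2017]
ee_rot: [[0.074, -0.997, -0.001], [-0.997, -0.074, 0.0], [-0.0, 0.001, -1.0]]
wrist_force: [0.1, 0.3, -0.5]
gripper_width: 0.693
gripper_force: 0.0
```

```bash
python3 - <<'E'
from h import *
s=r.sense(); print(s['time_s'],s['tcp_pos'],s['ee_rot'].round(3).tolist(),s['joints'].round(1))
p,d,i=cap('wrist','w1.png');W=world(d,i)
hsv=cv2.cvtColor(p,cv2.COLOR_BGR2HSV)
blue=cv2.inRange(hsv,(98,120,40),(120,255,255))>0
print(np.round(-np.array(i['R']).T@i['t'],3))
for lo,hi in [(-.002,.01),(.034,.048)]:
    m=blue&(W[...,2]>lo)&(W[...,2]<hi)&(d>0)&(W[...,1]<-.08)
    n,l,st,_=cv2.connectedComponentsWithStats(m.astype(np.uint8)); 
    if n<2: continue
    m=l==1+st[1:,4].argmax();Q=W[m]
    rc=cv2.minAreaRect(Q[:,:2].astype(np.float32)*1000);print(lo,len(Q),np.round(rc[0],1),np.round(rc[1],1),round(rc[2],1),cv2.boxPoints(rc).round(0).tolist())
for n in ['scene','side']:
    z=np.load(f'pics/{n}.npz');W2=z['W'];h2=cv2.cvtColor(z['p'],cv2.COLOR_BGR2HSV)
    red=(cv2.inRange(h2,(0,180,60),(6,255,255))|cv2.inRange(h2,(174,180,60),(180,255,255)))>0
    Q=W2[red&(W2[...,2]>.005)&(W2[...,2]<.3)&(W2[...,1]>-.5)&(W2[...,1]<.05)&(W2[...,0]>.45)&(W2[...,0]<1)]
    print('red',np.percentile(Q,[1,50,99],axis=0).round(3).tolist())
E
```

```text
2.0 [ 0.47132466 -0.1944805   0.20173929] [[0.074, -0.997, -0.001], [-0.997, -0.074, 0.0], [-0.0, 0.001, -1.0]] [ -4.2  10.8 -15.4  -0.  -63.8   8.4]
[ 0.478 -0.268  0.384]
-0.002 7171 [ 509.4 -190.5] [ 62.1 136.2] 6.2 [[471.0, -126.0], [486.0, -262.0], [548.0, -255.0], [533.0, -119.0]]
0.034 1442 [ 473.4 -195.9] [ 10. 134.] 6.8 [[460.0, -130.0], [476.0, -263.0], [486.0, -262.0], [470.0, -129.0]]
red [[0.54, -0.208, 0.007], [0.59, -0.035, 0.073], [0.88, -0.001, 0.113]]
red [[0.55, -0.197, 0.011], [0.707, -0.034, 0.092], [0.89, 0.002, 0.115]]
```

View pics/w1.png

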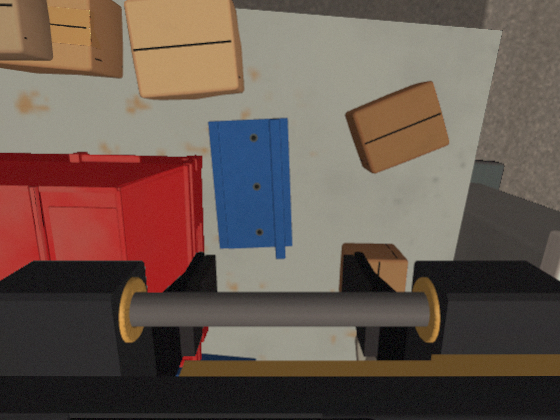

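The wrist view shows the upstand at (280,190) px, with the red case wall just left of the leaf at x≈200 px. The gripper body may overlap the case, so I'll check the height profile there.

```bash
python3 - <<'E'
from h import *
p,d,i=cap('wrist');A=[(world(d,i),d)]
for n in ['scene','side']:
    z=np.load(f'pics/{n}.npz');A.append((z['W'],z['d']))
P=np.concatenate([W[(d>0)] for W,d in A]);P=P[(P[:,2]<.14)]
xs=np.arange(.36,.62,.02);ys=np.arange(-.36,-.08,.02)
print('      ',(xs*1000).astype(int))
for y in ys[::-1]:
    print(int(round(y*1000)),[int(1000*np.max(q)) if len(q:=P[(P[:,0]>=x)&(P[:,0]<x+.02)&(P[:,1]>=y)&(P[:,1]<y+.02)][:,2]) else -1 for x in xs])
E
```

```text
[360 380 400 420 440 460 480 500 520 540 560 580 600]
-100 [55, 55, 4, 3, 4, 3, 4, 2, 5, 81, 104, 114, 114]
-120 [54, 56, 3, 6, 5, 5, 3, 5, 8, 82, 101, 113, 114]
-140 [55, 54, 26, 3, 43, 41, 10, 7, 7, 79, 103, 113, 114]
-160 [48, 1, 4, 4, 36, 45, 9, 9, 8, 77, 100, 114, 115]
-180 [1, 1, 4, 3, 6, 44, 9, 9, 7, 76, 101, 115, 114]
-200 [2, 5, 4, 6, 6, 45, 39, 8, 9, 78, 99, 112, 114]
-220 [42, 43, 3, 5, 4, 44, 40, 8, 9, 76, 97, 112, 113]
-240 [48, 47, 4, 4, 5, 44, 43, 8, 8, 62, 71, 66, 66]
-260 [51, 48, 48, 3, 4, 44, 41, 8, 8, 5, 2, 1, 1]
-280 [48, 50, 46, 5, 5, 41, 40, 49, 61, 57, 63, 62, 1]
-300 [48, 46, 24, 5, 4, 6, 4, 58, 64, 60, 60, 61, 57]
-320 [2, 1, 3, 6, 4, 4, 6, 58, 60, 62, 59, 62, 62]
-340 [2, 2, 6, 5, 4, 4, 4, 56, 61, 61, 61, 61, 61]
-360 [4, 5, 3, 6, 3, 4, 4, 58, 60, 60, 60, 58, 57]
```

At y≈−195 the case rises to about 80–100 mm where the 190 mm body would sit. I'll centre the tool 24 mm further back than the upstand. Closing the fingers then draws the strip away from the case.

play_rows:
  commands: "-0.74 0.05 0 0 0 0.27;0 0 -0.9 0 0 0;0 0 -0.9 0 0 0;0 0 -0.9 0 0 0;0 0 -0.9 0 0 0;0 0 0 0 0 0;0 0 0 0 0 0"
  grip: 74

```text
time_s: 2.8
tcp_pos: [0.4499, -0.1933, 0.0946]
ee_rot: [[0.115, -0.993, -0.0], [-0.993, -0.115, -0.001], [0.001, 0.0, -1.0]]
wrist_force: [0.3, -0.4, 1.3]
gripper_width: 0.845
gripper_force: 0.0
```

```bash
python3 - <<'E'
from h import *
a,_,_=cap('side');b,_,_=cap('scene');c,_,_=cap('wrist')
f=lambda x:cv2.resize(x,(400,300))
cv2.imwrite('pics/d.png',np.vstack([np.hstack([cv2.resize(a[120:240,240:400],(400,300)),cv2.resize(b[150:270,300:460],(400,300))]),np.hstack([f(c),f(a)])]))
print(r.sense()['tcp_pos'])
E
```

```text
[ 0.4510845  -0.19302594  0.09571497]
```

View pics/d.png

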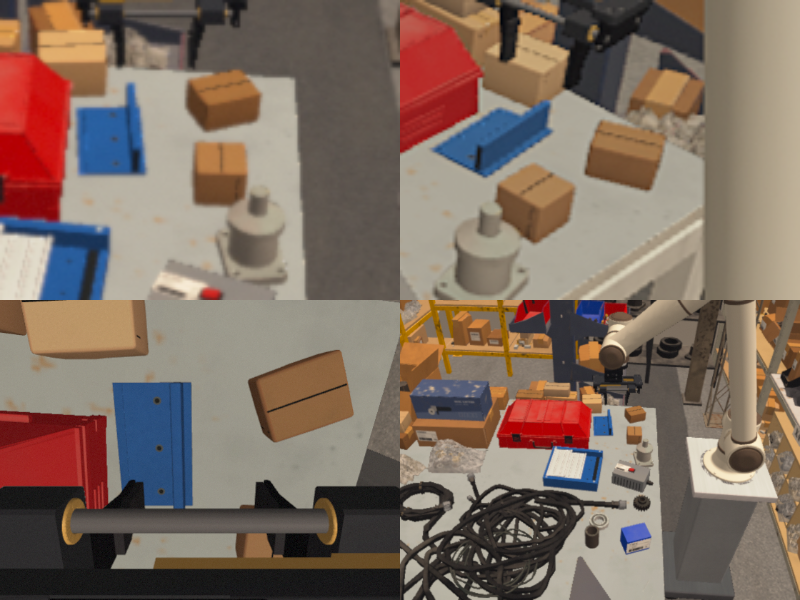

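The fingers hang over a clear gap: the front finger is beside the leaf and the rear one falls between the two cartons. Next I descend to z≈11 mm and close.

play_rows:
  commands: "0 0 -0.7 0 0 0;0 0 -0.7 0 0 0;0 0 -0.7 0 0 0;0 0 -0.5 0 0 0;0 0 -0.2 0 0 0;0 0 0 0 0 0;0 0 0 0 0 0"

```text
time_s: 3.65
tcp_pos: [0.4509, -0.1928, 0.0111]
ee_rot: [[0.116, -0.993, 0.002], [-0.993, -0.116, -0.0], [0.001, -0.002, -1.0]]
wrist_force: [-0.7, -0.6, 0.3]
gripper_width: 0.85
gripper_force: 0.0
```

play_rows:
  commands: "0 0 0 0 0 0;0 0 0 0 0 0;0 0 0 0 0 0;0 0 0 0 0 0;0 0 0 0 0 0;0 0 0 0 0 0;0 0 0 0 0 0;0 0 0 0 0 0"
  grip: 0

```text
time_s: 4.45
tcp_pos: [0.4507, -0.1928, 0.0106]
ee_rot: [[0.116, -0.993, 0.001], [-0.993, -0.116, -0.0], [0.001, -0.001, -1.0]]
wrist_force: [2.0, -0.7, 4.2]
gripper_width: 0.204
gripper_force: 1.9
```

play_rows:
  commands: "0 0 0 0 0 0;0 0 0 0 0 0;0 0 0 0 0 0;0 0 0 0 0 0;0 0 0 0 0 0"

```text
time_s: 4.95
tcp_pos: [0.4512, -0.1927, 0.0106]
ee_rot: [[0.116, -0.993, 0.003], [-0.993, -0.116, -0.0], [0.001, -0.003, -1.0]]
wrist_force: [4.0, 0.8, 5.1]
gripper_width: 0.158
gripper_force: 27.0
```

play_rows:
  commands: "0 0 0.2 0 0 0;0 0 0.6 0 0 0;0 0 0.8 0 0 0;0 0 0.8 0 0 0;0 0 0.8 0 0 0;0 0 0.8 0 0 0;0 0 0.8 0 0 0;0 0 0.6 0 0 0;0 0 0.2 0 0 0;0 0 0 0 0 0;0 0 0 0 0 0"

```text
time_s: 6.05
tcp_pos: [0.4479, -0.1922, 0.1761]
ee_rot: [[0.114, -0.993, -0.005], [-0.993, -0.114, 0.001], [-0.002, 0.005, -1.0]]
wrist_force: [0.5, -0.3, -3.0]
gripper_width: 0.108
gripper_force: 30.0
```

```bash
cat > m.py <<'E'
from h import *
def strip(show=None):
    s=r.sense();p,d,i=cap('wrist',show);W=world(d,i)
    T=np.array(s['tcp_pos']);R=np.array(s['ee_rot'])
    hsv=cv2.cvtColor(p,cv2.COLOR_BGR2HSV)
    m=(cv2.inRange(hsv,(98,120,40),(120,255,255))>0)&(d>0)
    L=(W-T)@R   # tool frame
    m&=(np.abs(L[...,0])<.1)&(np.abs(L[...,1])<.1)&(np.abs(L[...,2])<.03)
    h=-L[...,2]
    print('t',s['time_s'],'tcp',T.round(4),'width',s['gripper_width'].__round__(3),s['gripper_force'],s['wrist_force'].round(1))
    print('z hist',np.histogram(h[m],np.arange(-.03,.035,.005))[0])
    leaf=m&(h<.004)
    n,l,st,_=cv2.connectedComponentsWithStats(leaf.astype(np.uint8));leaf=l==1+st[1:,4].argmax()
    Q=W[leaf];c=Q.mean(0);A=np.c_[Q[:,:2]-c[:2],np.ones(len(Q))]
    g=np.linalg.lstsq(A,Q[:,2]-c[2],rcond=None)[0]
    for _ in range(5):
        k=np.abs(A@g-(Q[:,2]-c[2]))<.002; g=np.linalg.lstsq(A[k],(Q[:,2]-c[2])[k],rcond=None)[0]
    print('leaf plane slopes dz/dx,dz/dy',g[:2].round(3),'z at mean',(c[2]+g[2]).round(4),c.round(3))
    rc=cv2.minAreaRect(Q[k][:,:2].astype(np.float32)*1000);print('leaf rect',np.round(rc[0],1),np.round(rc[1],1),round(rc[2],2),cv2.boxPoints(rc).round(1).tolist())
    U=W[m&(h>.015)]
    if len(U)>20:
        rc=cv2.minAreaRect(U[:,:2].astype(np.float32)*1000);print('up rect',len(U),np.round(rc[0],1),np.round(rc[1],1),round(rc[2],2),U[:,2].mean())
    return W,p,i
E
python3 - <<'E'
from m import *
strip('w2.png')
E
```

```text
t 6.05 tcp [ 0.4479 -0.1922  0.1761] width 0.108 29.995935559272766 [ 0.5 -0.3 -3. ]
z hist [    0     0     0  2898 14729     0     0     0     0     8    71  4592]
leaf plane slopes dz/dx,dz/dy [-0.024  0.001] z at mean 0.1667 [ 0.489 -0.224  0.167]
leaf rect [ 488.1 -217.5] [61.1 85.6] 6.38 [[452.8999938964844, -178.39999389648438], [462.3999938964844, -263.5], [523.2000122070312, -256.70001220703125], [513.7000122070312, -171.60000610351562]]
up rect 4671 [ 451.9 -207.1] [ 23.5 116.2] 0.42 0.20294896756453978
```

View pics/w2.png

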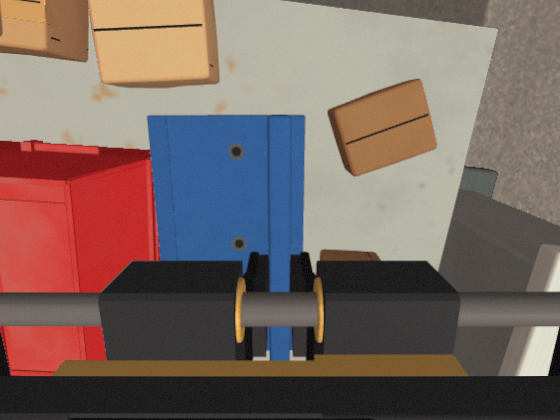

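The strip is held square, with its upstand centred in the pads and the nose about 1.4° down. Its middle sits −4.5 mm along y from the tool. I'll carry it to above the shutter's open end and turn it −8.1°.

play_rows:
  commands: "0 0.3 0 0 0 0;0.04 0.7 0 0 0 -0.2;0.04 0.9 0 0 0 -0.2;0.04 0.9 0 0 0 -0.2;0.04 0.9 0 0 0 -0.2;0.04 0.9 0 0 0 -0.14;0.04 0.9 0 0 0 0;0.04 0.9 0 0 0 0;0.04 0.9 0 0 0 0;0.04 0.9 0 0 0 0;0.04 0.9 0 0 0 0;0.04 0.7 0 0 0 0;0.04 0.36 0 0 0 0;0.02 0 0 0 0 0;0 0 0 0 0 0;0 0 0 0 0 0"

```text
time_s: 7.7
tcp_pos: [0.4646, 0.1113, 0.1778]
ee_rot: [[-0.027, -1.0, -0.001], [-1.0, 0.027, -0.0], [0.0, 0.001, -1.0]]
wrist_force: [-0.3, 0.7, -1.6]
gripper_width: 0.109
gripper_force: 30.0
```

```bash
python3 - <<'E'
from m import *
W,p,i=strip()
hsv=cv2.cvtColor(p,cv2.COLOR_BGR2HSV)
b=(cv2.inRange(hsv,(98,120,40),(120,255,255))>0)&(W[...,2]>.037)&(W[...,2]<.048)
Q=W[b]; print('wrist shutter top',len(Q),np.percentile(Q,[1,99],axis=0).round(4).tolist()); 
# lower (-y) channel: outer & inner edges
q=Q[(Q[:,1]<.04)]
if len(q)>50:
    rc=cv2.minAreaRect(q[:,:2].astype(np.float32)*1000);print('-y channel',np.round(rc[0],1),np.round(rc[1],1),rc[2],cv2.boxPoints(rc).round(1).tolist())
s=(cv2.inRange(hsv,(0,0,150),(180,50,255))>0)&(W[...,2]>.025)&(W[...,2]<.04)
print('silver',s.sum(),np.percentile(W[s],[1,99],axis=0).round(4).tolist() if s.sum() else '')
a,_,_=cap('side');c,_,_=cap('scene')
cv2.imwrite('pics/e.png',np.hstack([cv2.resize(a[160:280,190:350],(400,300)),cv2.resize(c[150:270,180:340],(400,300))]))
cv2.imwrite('pics/e.png',np.vstack([cv2.imread('pics/e.png'),np.hstack([cv2.resize(p,(400,300)),cv2.resize(a,(400,300))])]))
print(r.sense()['ee_rot'].round(3).tolist())
E
```

```text
t 7.7 tcp [0.4646 0.1113 0.1778] width 0.109 29.995736181735992 [-0.3  0.7 -1.6]
z hist [    0     0     0  2854 14813     0     0     0     0     9    55  4609]
leaf plane slopes dz/dx,dz/dy [-0.02   0.001] z at mean 0.1686 [0.501 0.074 0.169]
leaf rect [500.8  80.3] [85.7 61.1] 88.29 [[469.0, 38.400001525878906], [530.0999755859375, 36.5], [532.7000122070312, 122.19999694824219], [471.6000061035156, 124.0999984741211]]
up rect 4673 [467.   96.3] [ 23.5 115.9] 3.58 0.2047250115134427
wrist shutter top 5930 [[0.4869, 0.0139, 0.0397], [0.6773, 0.1864, 0.0435]]
-y channel [579.3  29. ] [ 27.1 189.6] 88.36234283447266 [[484.1000061035156, 18.100000381469727], [673.5999755859375, 12.699999809265137], [674.4000244140625, 39.79999923706055], [484.8999938964844, 45.20000076293945]]
silver 4690 [[0.5556, 0.0311, 0.0311], [0.6616, 0.1681, 0.0399]]
[[-0.027, -1.0, -0.0], [-1.0, 0.027, -0.0], [0.0, 0.0, -1.0]]
```

View pics/e.png

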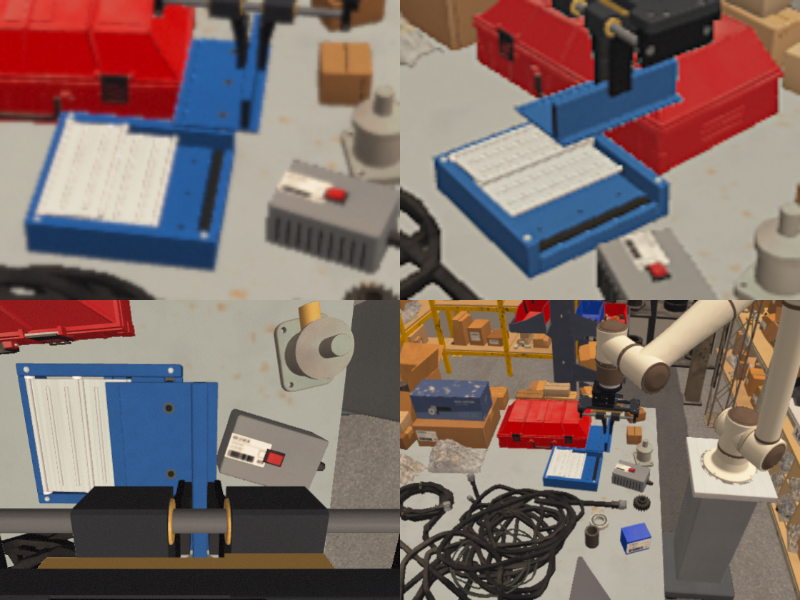

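From the wrist view, the strip lines up with the channels: lateral offset ≈0.3 mm, yaw within 0.2°, nose at shutter x≈−49. I'll pitch the nose down a little more and descend to TCP z≈50.

play_rows:
  commands: "0 0 -0.4 0 0.1 0;0 0 -0.8 0 0.1 0;0 0 -0.8 0 0 0;0 0 -0.8 0 0 0;0 0 -0.8 0 0 0;0 0 -0.5 0 0 0;0 0 -0.15 0 0 0;0 0 0 0 0 0;0 0 0 0 0 0"

```text
time_s: 8.75
tcp_pos: [0.4656, 0.1124, 0.0511]
ee_rot: [[-0.025, -0.999, -0.029], [-1.0, 0.025, 0.001], [0.0, 0.029, -1.0]]
wrist_force: [-0.2, -0.2, -3.3]
gripper_width: 0.107
gripper_force: 30.0
```

```bash
cat > n.py <<'E'
from m import *
W,p,i=strip()
print(r.sense()['ee_rot'].round(3).tolist())
hsv=cv2.cvtColor(p,cv2.COLOR_BGR2HSV)
b=(cv2.inRange(hsv,(98,120,40),(120,255,255))>0)&(W[...,2]>.039)&(W[...,2]<.045)&(W[...,1]<.035)
if b.sum()>50:
    rc=cv2.minAreaRect(W[b][:,:2].astype(np.float32)*1000);print('-y channel',W[b][:,2].mean(),np.round(rc[1],1),rc[2],cv2.boxPoints(rc).round(1).tolist())
s=(cv2.inRange(hsv,(0,0,140),(180,60,255))>0)&(W[...,2]>.025)&(W[...,2]<.04)&(np.abs(W[...,0]-.58)<.05)&(W[...,1]>.03)&(W[...,1]<.17)
if s.sum(): print('silver',s.sum(),np.percentile(W[s],[1,50,99],axis=0).round(4).tolist())
E
python3 n.py
```

```text
t 8.75 tcp [0.4656 0.1124 0.0511] width 0.107 29.994883239269257 [-0.2 -0.2 -3.3]
z hist [ 3906    50    74  2714 19652     5     0     0     0    11    54  4615]
leaf plane slopes dz/dx,dz/dy [-0.03  -0.012] z at mean 0.0408 [0.512 0.064 0.038]
leaf rect [517.9  70.9] [106.7  93.7] 88.05 [[469.20001220703125, 19.200000762939453], [562.9000244140625, 16.0], [566.5, 122.69999694824219], [472.79998779296875, 125.80000305175781]]
up rect 4680 [468.   97.1] [115.7  23.7] 82.1 0.07795235831328981
[[-0.025, -0.999, -0.028], [-1.0, 0.025, 0.001], [-0.0, 0.028, -1.0]]
-y channel 0.04168848601538825 [ 14.  116.3] 88.06430053710938 [[484.0, 18.700000762939453], [600.2000122070312, 14.800000190734863], [600.7000122070312, 28.799999237060547], [484.5, 32.70000076293945]]
silver 20509 [[0.546, 0.0333, 0.0312], [0.5785, 0.0795, 0.0329], [0.6063, 0.1674, 0.0362]]
```

```bash
sed -i "s/(np.abs(L\[...,2\])<.03)/(np.abs(L[...,2])<.03)\&(W[...,1]>.0345)/" m.py
sed -i "s/leaf=m&(h<.004)/leaf=m\&(h<.004)\&(L[...,1]>-.066)/" m.py; python3 n.py | grep -v hist; sed -i "s/-.066)/-.2)/;" m.py;sed -i "s/L\[...,1\]>-.2/-L[...,1]<.066/" m.py; python3 n.py|grep leaf
```

```text
t 8.8 tcp [0.4657 0.1125 0.0513] width 0.109 29.995138943195343 [ 0.5 -0.4 -1.9]
leaf plane slopes dz/dx,dz/dy [-0.045  0.003] z at mean 0.0412 [0.501 0.075 0.041]
leaf rect [501.   81.9] [86.4 59.5] 88.31 [[470.0, 39.599998474121094], [529.5, 37.900001525878906], [532.0, 124.19999694824219], [472.5, 126.0]]
up rect 4680 [468.9  97.7] [ 23.8 116.2] 3.83 0.07820181349619763
[[-0.025, -0.999, -0.028], [-1.0, 0.025, 0.001], [-0.0, 0.028, -1.0]]
-y channel 0.04169012728994125 [ 14.  115.8] 88.0380859375 [[484.0, 18.700000762939453], [599.7000122070312, 14.699999809265137], [600.2000122070312, 28.799999237060547], [484.5, 32.70000076293945]]
silver 20449 [[0.546, 0.0332, 0.0312], [0.5785, 0.0794, 0.0329], [0.6063, 0.1674, 0.0361]]
leaf plane slopes dz/dx,dz/dy [-0.044  0.004] z at mean 0.0413 [0.501 0.075 0.041]
leaf rect [501.  82.] [86.6 59.5] 88.22 [[469.8999938964844, 39.70000076293945], [529.4000244140625, 37.79999923706055], [532.0999755859375, 124.4000015258789], [472.6000061035156, 126.19999694824219]]
```

Nose slope is 0.045, the underside is 15.5 mm below the TCP, and the lateral gaps are good. Next: lower to just above the seat, then slide in.

play_rows:
  commands: "0 -0.02 -0.2 0 0 0;0 0 -0.17 0 0 0;0 0 -0.07 0 0 0;0 0 0 0 0 0;0 0 0 0 0 0"

```text
time_s: 9.4
tcp_pos: [0.4645, 0.1114, 0.0374]
ee_rot: [[-0.025, -0.999, -0.031], [-1.0, 0.025, -0.001], [0.001, 0.031, -1.0]]
wrist_force: [-2.3, -1.0, 0.2]
gripper_width: 0.111
gripper_force: 30.0
```

play_rows:
  commands: "0.1 -0.003 0 0 0 0;0.15 -0.005 0 0 0 0;0.15 -0.005 0 0 0 0;0.15 -0.005 0 0 0 0;0.15 -0.005 0 0 0 0;0.1 -0.003 0 0 0 0;0 0 0 0 0 0;0 0 0 0 0 0"

```text
time_s: 10.2
tcp_pos: [0.4889, 0.1108, 0.0372]
ee_rot: [[-0.026, -0.999, -0.03], [-1.0, 0.026, 0.0], [0.001, 0.03, -1.0]]
wrist_force: [1.2, 0.5, -2.4]
gripper_width: 0.11
gripper_force: 30.0
```

```bash
python3 n.py
```

```text
t 10.2 tcp [0.4889 0.1108 0.0372] width 0.11 29.993501007556915 [ 1.2  0.5 -2.4]
z hist [    0     0   487  1151 14725     0     0     0     0    11    59  4613]
leaf plane slopes dz/dx,dz/dy [-0.033  0.001] z at mean 0.0273 [0.521 0.072 0.027]
leaf rect [520.9  79.9] [86.4 55. ] 87.66 [[491.70001220703125, 37.79999923706055], [546.7000122070312, 35.599998474121094], [550.2000122070312, 121.9000015258789], [495.20001220703125, 124.19999694824219]]
up rect 4683 [492.1  95.6] [ 23.7 115.6] 3.8 0.06415144256435903
[[-0.026, -0.999, -0.03], [-1.0, 0.026, 0.0], [0.001, 0.03, -1.0]]
-y channel 0.04171329153725124 [ 14.1 129.4] 88.07256317138672 [[484.70001220703125, 18.700000762939453], [614.0999755859375, 14.300000190734863], [614.5, 28.399999618530273], [485.20001220703125, 32.70000076293945]]
silver 20391 [[0.5462, 0.0329, 0.0313], [0.5795, 0.0736, 0.0329], [0.606, 0.1654, 0.0362]]
```

The nose is about 10 mm under the blade, which hasn't moved (z unchanged), and there is no contact force. I'll keep sliding until the stop is felt.

play_rows:
  commands: "0.1 -0.003 0 0 0 0;0.1 -0.003 0 0 0 0;0.1 -0.003 0 0 0 0;0.08 -0.002 0 0 0 0;0.05 -0.002 0 0 0 0;0 0 0 0 0 0;0 0 0 0 0 0"

```text
time_s: 10.95
tcp_pos: [0.5017, 0.1103, 0.0373]
ee_rot: [[-0.026, -0.999, -0.03], [-1.0, 0.026, -0.0], [0.001, 0.03, -1.0]]
wrist_force: [0.0, 0.8, -2.8]
gripper_width: 0.108
gripper_force: 30.0
```

play_rows:
  commands: "0.05 -0.001 0 0 0 0;0.05 -0.001 0 0 0 0;0 0 0 0 0 0;0 0 0 0 0 0"

```text
time_s: 11.35
tcp_pos: [0.5046, 0.1103, 0.0373]
ee_rot: [[-0.026, -0.999, -0.031], [-1.0, 0.026, -0.0], [0.001, 0.03, -1.0]]
wrist_force: [-0.2, -0.4, -2.6]
gripper_width: 0.111
gripper_force: 30.0
```

play_rows:
  commands: "0.05 -0.001 0 0 0 0;0 0 0 0 0 0;0 0 0 0 0 0"

```text
time_s: 11.65
tcp_pos: [0.5052, 0.1102, 0.0371]
ee_rot: [[-0.026, -0.999, -0.032], [-1.0, 0.026, -0.0], [0.001, 0.032, -0.999]]
wrist_force: [-4.9, 2.2, -0.8]
gripper_width: 0.109
gripper_force: 30.0
```

play_rows:
  commands: "0.04 -0.001 0 0 0 0;0 0 0 0 0 0;0 0 0 0 0 0"

```text
time_s: 11.95
tcp_pos: [0.5051, 0.1101, 0.037]
ee_rot: [[-0.026, -0.999, -0.035], [-1.0, 0.026, -0.001], [0.002, 0.035, -0.999]]
wrist_force: [-8.0, 3.6, 1.2]
gripper_width: 0.109
gripper_force: 30.0
```

The stop is felt at 8 N, so the strip is home. Now I level it and press it down.

play_rows:
  commands: "-0.005 0 -0.04 0 -0.05 0;-0.005 0 -0.04 0 -0.05 0;-0.005 0 -0.04 0 -0.05 0;0 0 -0.04 0 -0.05 0;0 0 -0.02 0 -0.05 0;0 0 0 0 -0.05 0;0 0 0 0 0 0;0 0 0 0 0 0"

```text
time_s: 12.75
tcp_pos: [0.505, 0.1101, 0.0329]
ee_rot: [[-0.026, -1.0, 0.012], [-1.0, 0.026, -0.001], [0.001, -0.012, -1.0]]
wrist_force: [-10.7, 4.2, 8.9]
gripper_width: 0.108
gripper_force: 30.1
```

```bash
python3 n.py
```

```text
t 12.75 tcp [0.505  0.1101 0.0329] width 0.108 30.146260857582092 [-10.7   4.2   8.9]
z hist [    0     1    13  2829 10507     0     0     0     0    10    93  4679]
leaf plane slopes dz/dx,dz/dy [-0.003 -0.001] z at mean 0.024 [0.529 0.072 0.024]
leaf rect [529.7  79.2] [87.3 39.3] 86.11 [[507.20001220703125, 37.0], [546.2999877929688, 34.29999923706055], [552.2000122070312, 121.4000015258789], [513.0999755859375, 124.0]]
up rect 4782 [505.5  95.3] [ 27.  115.8] 6.61 0.05985857611788126
[[-0.026, -1.0, 0.012], [-1.0, 0.026, -0.001], [0.001, -0.012, -1.0]]
-y channel 0.041701527884265135 [ 14.1 147.1] 87.98558044433594 [[484.6000061035156, 18.700000762939453], [631.5999755859375, 13.600000381469727], [632.0999755859375, 27.600000381469727], [485.1000061035156, 32.79999923706055]]
silver 18077 [[0.5462, 0.0327, 0.0313], [0.5767, 0.0691, 0.0329], [0.605, 0.1191, 0.0362]]
```

The leaf is flat (slope −0.003, top at 24.0 mm) and the blade is unchanged. I'll press a bit harder for margin.

play_rows:
  commands: "0 0 -0.03 0 0 0;0 0 -0.03 0 0 0;0 0 0 0 0 0;0 0 0 0 0 0;0 0 0 0 0 0"

```text
time_s: 13.3
tcp_pos: [0.505, 0.1102, 0.0325]
ee_rot: [[-0.025, -1.0, 0.012], [-1.0, 0.025, -0.001], [0.001, -0.012, -1.0]]
wrist_force: [-13.8, 5.5, 18.9]
gripper_width: 0.109
gripper_force: 30.2
```

```bash
python3 n.py | grep -E "tcp|leaf|silver"; python3 - <<'E'
from h import *
p,d,i=cap('wrist');a,_,_=cap('side')
cv2.imwrite('pics/f.png',np.hstack([cv2.resize(p,(400,300)),cv2.resize(a[160:280,190:350],(400,300))]))
E
```

```text
t 13.3 tcp [0.505  0.1102 0.0325] width 0.109 30.153785347938538 [-13.8   5.5  18.9]
leaf plane slopes dz/dx,dz/dy [-0.    -0.003] z at mean 0.0237 [0.529 0.072 0.024]
leaf rect [528.6  79.7] [86.5 39.8] 87.85 [[507.1000061035156, 37.29999923706055], [546.9000244140625, 35.79999923706055], [550.2000122070312, 122.19999694824219], [510.3999938964844, 123.69999694824219]]
silver 18196 [[0.5461, 0.0327, 0.0313], [0.5767, 0.0692, 0.0329], [0.6052, 0.1198, 0.0362]]
```

View pics/f.png

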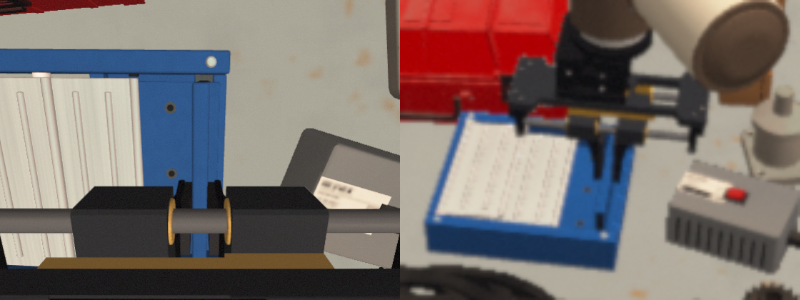

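The picture shows the strip seated in the sill, square, with the blade at rest. TCP height barely changed under 10 N more load, so the strip is bottomed on the seat.

```bash
python3 -c "
from station import r
print(r.finish_job())"
```

```text
the job is handed in; nothing more can be done
None
```

The job is handed in; the station returned no pass/fail result. At hand-in the strip was against the stop, flat on the seat (leaf slope near zero, top at about 24 mm) and still gripped under about 19 N of downward load, with the blade at rest and the cartons and blue box not approached.

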